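# Seat the resin stem on its dowel fixture and hold it shut

## Task

The cream resin shoulder stem has been knocked over: stand it upright on its flange on the cabinet top. Then lift it, slide the two holes of its flange over the two dowels of the aluminium fixture (either way round), and press it down against the spring pad until flange and fixture meet flush with no gap. Finish while still holding it pressed shut - do not let go - and leave the vials, jar, gauge and the other things on the cabinet undisturbed.

Things in the scene. Friction and masses are not known exactly. Their poses are not given: they have to be found in the camera images.
- stem_center (a point): Cream resin shoulder stem, loose, about 0.25 kg, 110 mm long; this point is on its long axis, half-way along. Own z runs from the flange's underside (z = -55 mm) to the tip (+55 mm). From the underside: oblong flange 56 (own x) x 84 (own y) x 16 mm, then a shoulder block 34 x 32 mm up to 30 mm, then a straight rectangular stem 20 (own x) x 24 (own y) mm to the tip.
- stem_foot (a point): Centre of the underside of the same stem's flange, same axes, 55 mm below stem_center along own z. Two plain 10 mm holes go through the flange along own z at own y = -28 and +28 mm, x = 0. The stem's centre of mass is on the axis about 28 mm above this point.
- stem_tip (a point): Centre of the same stem's tip face, same axes. At the start the stem lies on a long edge of the flange (own +x side down, own y level) and on this end, the axis 11 degrees off level with the tip low, the tip pointing to the robot's right (world -y) give or take 26 degrees.
- fixture_top (a point): Aluminium fixture, bolted down: centre of its upper face, 30 mm above the cabinet top, z up. Face 70 (own x) x 100 (own y) mm; steel foot plate 110 x 130 x 8 mm. Two upright steel dowels 8 mm thick stand on the face at own y = -28 and +28 mm, x = 0: 22 mm tall, the top 7 mm tapering to 3.6 mm. Between them a round black spring pad, 30 mm across.
- plunger (a joint): The spring pad in the middle of the fixture, in m: 0 = fully up, its top 8 mm above the block's face; 0.008 = pressed flush with the face. Pushing it takes 5 N at first and about 10 N when flush, so the stem's own weight does not move it.
- vial_a_center (a point): Glass sample vial with white cap, 24 mm wide, 59 mm tall, standing; point on its axis 30 mm up. Leave alone.
- vial_b_center (a point): A second, identical vial, standing nearer the robot; point on its axis 30 mm up. Leave alone.
- gauge_center (a point): Brushed aluminium depth gauge lying flat, about 160 x 100 mm, up to 24 mm high; point at the middle of its blade. Leave alone.
- jar: Amber glass jar with black lid, 56 mm wide, 75 mm tall, standing; origin at the centre of its underside. Leave alone.
- scraper: Spatula-like scraper, 200 mm long, lying flat off to the right. Leave alone.
- collar: Small aluminium ring, 44 mm wide, 14 mm high, lying flat off to the left; origin at the centre of its underside. Leave alone.
Things that resemble listed ones, but are neither listed nor needed, are in the scene too. What is shaped like the part that bears fixture_top but brown is not meant. Leave any purple or yellow look-alike of the part that bears stem_center alone.

How it is judged:
By the outcome, as a careful person would: the job done as asked, in the order asked, and still so for the second after the job is handed in, while the arm keeps its last pose, push and grip.
It also fails if it takes over 58 s, if anything falls off the work surface, if the arm or the gripper's body presses on something with over 40 N, if the wrist force passes 120 N, or if a joint passes its speed limit or range.

## Robot

A 6-joint arm with a two-finger parallel gripper is mounted at the origin on the work surface. World frame = base frame: x ahead of the robot, y to its left, z up, the work surface at z = 0. Lengths are in m, angles in rad, forces in N, time in s.
With the tool pointing down it reaches from about 0.225 to 0.875 m from the base axis. Payload 3.4 kg.
Tool frame: the origin (TCP) lies at the very end of the fingers, on their centre line; the grasp point (between the pads) lies behind it (manip.tcp_to_grasp is the z of the grasp point in the tool frame, in m); z points along the fingers, y is the direction in which the jaws open and shut (so a half turn about z gives the same grasp; the last joint's range is limited). The gripper opens to 85 mm and grips with 20 to 120 N. Pads are 22 mm wide; open, the fingers measure 114 mm over their backs; the gripper's body (76 mm by 85 mm) begins 54 mm behind the grasp point. The pads swing forward as they close: fully open they stand 13 mm farther back than shut.
Start: joints at [-1.319, 0.276, 1.505, -0, 1.361, -0.121], TCP at [0.209, -0.536, 0.231] pointing down, gripper open.
Joint ranges: [-2.89, 2.89], [-0.75, 2.08], [0.22, 2.7], [-1.18, 4.32], [0.11, 2.71], [-2.7, 2.7]. Speed limits (rad/s): [2.57, 2.57, 3.14, 3.14, 3.14, 3.14].

## Interface

Orientations are given as a unit quaternion [w, x, y, z].
In Python, from rig import manip, eyes gives the robot as it stands.
- The arm moves only by the tool servo_tool, never from a script. Its argument "increments" is a list of rows, each an object with "slide": the shift along the tool's x, y, z in m, a list of three; "spin": the turn about the tool's z in degrees. A call has 1 to 8 rows; each row shifts and turns the commanded pose from where the row before left it, along the tool's axes as they then stand; what a row does not reach is not made up. A row lasts 1/10 s, in which the tool goes at most 50 mm and 8.59 degrees, less where a joint would pass 70% of its speed; a pose out of reach is approached as far as the arm can. A call is refused whole if a number of a shift passes 0.05 or a number of a turn 8.59, either way. A call with a gripper value outside its range is refused whole. "hand" is the opening, from 0 (shut) to 1 (fully open), set as the call begins (left out, the last holds). The fingers move at their own pace and stop on an object; "newtons" is the grip in N (left out, the last holds). Time passes only in rows, so rows that do not move let the fingers close. It gives the time, the measured TCP pose, the force and the opening at its end, in the units of the state.
- manip.get_state(): the state, without advancing time (a new reading comes with each control period).
- eyes.get_image(name): name is "scene" or "top" or "wrist"; returns the picture (420x560x3 uint8, blue, green, red); there is no depth.
- eyes.calibration(name): a dict with "fx", "fy", "cx", "cy" (pixels), "rvec" (rotation vector, rad) and "tvec" (3), from world to camera coordinates, as OpenCV has them; the wrist camera has in their place "hand_eye" (4x4, takes a point from camera to tool coordinates, whose origin is the TCP and whose axes are the flange's). Camera axes: x right, y down, z forward; pixel columns grow to the right and rows downward; lengths in m; the calibration is good to about 2 mm. A picture is of the moment at which its call begins: read the wrist's pose just before it. calibration takes no time and is no camera call.
- manip.sign_off(): hands the job in, once; it reports no verdict.
The state is a dict: "clock": time; "qpos": joint angles; "qd": joint speeds; "effort": joint torques, N m; "position": TCP position; "ee_rot": TCP orientation; "contact_force": force on the tool from outside, world axes, zero at the start; "moment": the same for the moment, N m; "width": finger opening in m.
Only numpy, scipy, OpenCV 4.12 (cv2) and the standard library are available. Lean on these libraries where they do the work, as an engineer would, in place of code of your own. Each camera call takes 0.05 s, during which the arm holds its last target.

## Working session

There is one attempt and no reset: what is moved stays moved. The work goes in short steps, Python scripts to look and compute and a tool call to move; the robot and the scene stay as the last step left them, time stands still between calls to the robot, and variables do not carry over. Pictures are saved under pics/ and viewed, and the job is handed in when it is done.

Besides the shell and the picture viewer there is one more tool, called after ">>>" as a command line: name --argument value ..., lists and objects as JSON in quotes. servo_tool: Moves the arm, as the interface text tells. Its arguments: {"type":"object","properties":{"increments":{"type":"array","items":{"type":"object","properties":{"slide":{"type":"array","items":{"type":"number"}},"spin":{"type":"number"}}}},"hand":{"type":"number"},"newtons":{"type":"number"}},"required":["increments"]}

```bash
ls; mkdir -p pics; python3 - <<'E'
from rig import manip, eyes
import cv2
s=manip.get_state();print({k:(v if not hasattr(v,'__len__') else [round(float(x),4) for x in v]) for k,v in s.items()}, manip.tcp_to_grasp)
for n in ["scene","top","wrist"]:
    cv2.imwrite(f"pics/{n}0.png",eyes.get_image(n)); print(n,eyes.calibration(n))
E
```

```text
pics
{'clock': 0.0, 'qpos': [-1.319, 0.2766, 1.5061, -0.0, 1.3607, -0.121], 'qd': [-0.0001, -0.001, 0.0008, 0.0018, -0.0, 0.0005], 'effort': [0.0018, -41.6765, -24.5802, 0.0001, 0.011, 0.0], 'position': [0.2093, -0.535, 0.2304], 'ee_rot': [-0.0009, 0.9827, 0.1853, -0.0001], 'contact_force': [0.1044, -0.4231, -0.2016], 'moment': [-0.031, 0.0343, 0.006], 'width': 0.08496504242499771} -0.0187
scene {'fx': 438.2311719009234, 'fy': 438.2311719009234, 'cx': 279.53809478887587, 'cy': 207.7052866237843, 'rvec': array([ 0.94751623,  2.42583605, -1.0991743 ]), 'tvec': array([ 0.40960455, -0.21081189,  1.44720734])}
top {'fx': 544.7461780446143, 'fy': 544.7461780446143, 'cx': 276.46694467764763, 'cy': 216.1263034499452, 'rvec': array([ 2.10103488, -2.12612672,  0.226507  ]), 'tvec': array([0.00641223, 0.586496  , 1.24133462])}
wrist {'fx': 353.25104217827743, 'fy': 353.25104217827743, 'cx': 281.8908793867711, 'cy': 209.66279422797032, 'hand_eye': array([[-3.44369826e-04, -9.52592277e-01, -3.04249626e-01,
         7.85014505e-02],
       [ 9.99999738e-01, -5.21668262e-04,  5.01454756e-04,
         1.38348976e-03],
       [-6.36399301e-04, -3.04249374e-01,  9.52592207e-01,
        -1.42750797e-01],
       [ 0.00000000e+00,  0.00000000e+00,  0.00000000e+00,
         1.00000000e+00]])}
```

View pics/scene0.png

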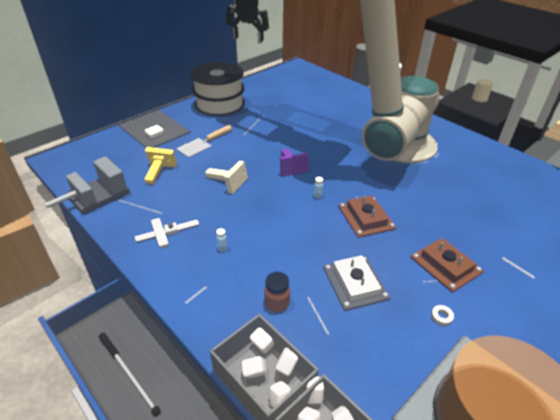

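View pics/top0.png

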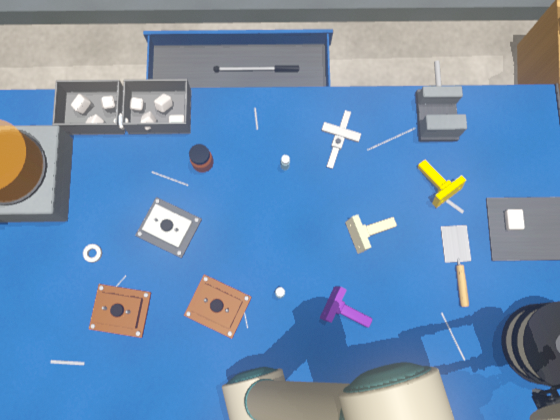

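View pics/wrist0.png

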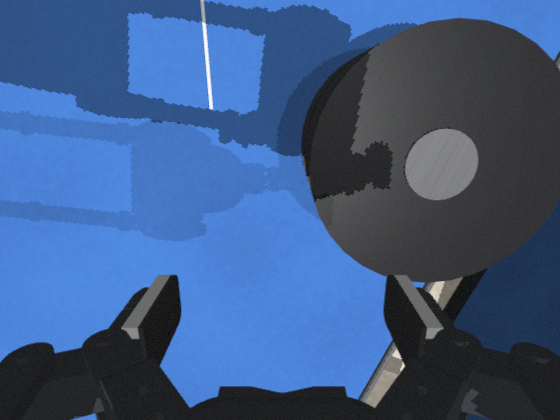

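The cream stem is at (370,232) in the top picture, and purple (345,307) and yellow (442,183) are look-alikes. The aluminium fixture is at (168,227), and the brown ones at (120,311) and (218,305) are not meant. I'll confirm these in crops.

```bash
python3 - <<'E'
import cv2,numpy as np
t=cv2.imread('pics/top0.png');s=cv2.imread('pics/scene0.png')
a=cv2.resize(t[195:270,330:410],(400,375),interpolation=cv2.INTER_CUBIC)
b=cv2.resize(t[190:265,128:208],(400,375),interpolation=cv2.INTER_CUBIC)
c=cv2.resize(s[150:200,195:260],(400,308));d=cv2.resize(s[245:310,320:395],(400,308))
o=np.vstack([np.hstack([a,b]),np.hstack([c,d])])[:600]
cv2.imwrite('pics/crop0.png',cv2.resize(o,(700,600)))
E
```

```text
(no output)
```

View pics/crop0.png

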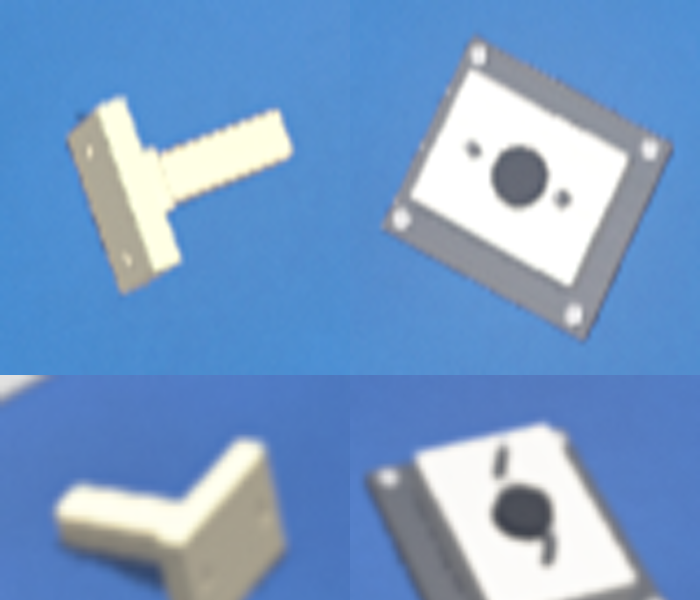

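The crops confirm both: the cream stem with two flange holes, lying with its tip to the right, and the white/grey fixture with two dowels and a black pad. Next I'll fit both poses by silhouette.

```bash
cat > h.py <<'E'
import cv2,numpy as np
from scipy.optimize import minimize
from scipy.spatial.transform import Rotation as R
from rig import manip,eyes
def cam(n):
    c=eyes.calibration(n);K=np.array([[c['fx'],0,c['cx']],[0,c['fy'],c['cy']],[0,0,1]])
    if n=='wrist': return K,c['hand_eye']
    return K,c['rvec'],c['tvec']
def wristcam(st):
    K,he=cam('wrist');q=st['ee_rot'];T=np.eye(4);T[:3,:3]=R.from_quat([q[1],q[2],q[3],q[0]]).as_matrix();T[:3,3]=st['position']
    W=np.linalg.inv(T@he);return K,cv2.Rodrigues(W[:3,:3])[0],W[:3,3]
def proj(P,c): return cv2.projectPoints(np.asarray(P,float).reshape(-1,3),c[1],c[2],c[0],None)[0].reshape(-1,2)
def box(x,y,z0,z1): return np.array([[a*x/2,b*y/2,c] for a in(-1,1) for b in(-1,1) for c in(z0,z1)])
BOX=[box(.056,.084,-.055,-.039),box(.034,.032,-.039,-.025),box(.020,.024,-.025,.055)]
def sil(Rm,t,c,S=4,shape=(420,560)):
    m=np.zeros((shape[0],shape[1]),np.uint8);m=cv2.resize(m,None,fx=S,fy=S)
    for B in BOX:
        p=proj(B@Rm.T+t,c);h=cv2.convexHull(((p+.5)*S*16-8).astype(np.int32))
        cv2.fillConvexPoly(m,h,255,shift=4)
    return cv2.resize(m,(shape[1],shape[0]),interpolation=cv2.INTER_AREA).astype(float)/255
def lying(x,y,psi,al=np.arctan2(18,94)):
    # own z horizontal heading psi, tip low by al; own x down
    z=np.array([np.cos(psi)*np.cos(al),np.sin(psi)*np.cos(al),-np.sin(al)])
    yy=np.array([-np.sin(psi),np.cos(psi),0]);
    xx=np.cross(yy,z)
    if xx[2]>0: yy=-yy;xx=-xx
    Rm=np.column_stack([xx,yy,z]); h=-min((BOX[0]@Rm.T)[:,2].min(),(BOX[2]@Rm.T)[:,2].min())
    return Rm,np.array([x,y,h])
def cream(im):
    h=cv2.cvtColor(im,cv2.COLOR_BGR2HSV);b,g,r=[im[...,i].astype(int) for i in range(3)]
    return ((r>b+12)&(r>100)&(abs(r-g)<45)&(h[...,1]<110)).astype(np.uint8)
E
python3 - <<'E'
from h import *
obs={}
for n,roi in(('top',(325,190,420,275)),('scene',(190,145,265,205))):
    im=cv2.imread(f'pics/{n}0.png');m=cream(im);k=np.zeros_like(m);k[roi[1]:roi[3],roi[0]:roi[2]]=1;m*=k;obs[n]=m;print(n,m.sum())
def pix2w(uv,c,z):
    Rm=cv2.Rodrigues(c[1])[0];d=Rm.T@np.append(cv2.undistortPoints(np.array([[uv]],float),c[0],None)[0,0],1);o=-Rm.T@np.asarray(c[2]).ravel();return o+d*(z-o[2])/d[2]
ct=cam('top');a=pix2w((362,232),ct,.03);b=pix2w((395,222),ct,.02);print(a,b)
psi0=np.arctan2(*(b-a)[1::-1]);
for use in(['top'],['scene'],['top','scene']):
    f=lambda p:sum(np.abs(sil(*lying(p[0],p[1],p[2]),cam(n))-obs[n]).sum() for n in use)
    best=min((minimize(f,[a[0]+dx,a[1]-.02+dy,psi0],method='Nelder-Mead',options=dict(initial_simplex=np.array([[a[0]+dx,a[1]-.02+dy,psi0]]+[[a[0]+dx+.01,a[1]-.02+dy,psi0],[a[0]+dx,a[1]-.01+dy,psi0],[a[0]+dx,a[1]-.02+dy,psi0+.15]]))) for dx in(0,.005) for dy in(-.01,0)),key=lambda r:r.fun)
    p=best.x;Rm,t=lying(*p);print(use,best.fun,p,np.degrees(p[2]),'tip',t+Rm@[0,0,.055],'c',t)
# fixture
im=cv2.imread('pics/top0.png')
g=im[190:265,128:208].min(2);m=(g>190).astype(np.uint8)
n,l,s,c=cv2.connectedComponentsWithStats(m);i=1+s[1:,4].argmax();cn=cv2.findContours((l==i).astype(np.uint8),cv2.RETR_EXTERNAL,cv2.CHAIN_APPROX_NONE)[0][0]
(rc,sz,ang)=cv2.minAreaRect(cn);print(rc,sz,ang)
box_=cv2.boxPoints((rc,sz,ang))+[128,190];W=np.array([pix2w(q,ct,.03) for q in box_]);print(W,np.linalg.norm(np.diff(W,axis=0),axis=1))
print('fix',W.mean(0))
# dowel tips in top from crop: px
for u,v in ((473,148),(562,198)):
    print(pix2w((128+u*0+ (u-350)/350*80,190+v/375*75),ct,.045))
E
```

```text
top 805
scene 583
[ 0.55124992 -0.20867431  0.03      ] [ 0.577138   -0.29285548  0.02      ]
['top'] 98.5921568627451 [ 0.5625528  -0.24078047 -1.23430812] -70.720646161381 tip [ 0.58038833 -0.29176965  0.00982155] c [ 0.5625528  -0.24078047  0.02016553]
['scene'] 109.02352941176471 [ 0.56071598 -0.24347927 -1.18092718] -67.66214347114861 tip [ 0.58124667 -0.29344419  0.00982155] c [ 0.56071598 -0.24347927  0.02016553]
['top', 'scene'] 217.04313725490195 [ 0.56245925 -0.24152056 -1.20855467] -69.24508214647543 tip [ 0.58160186 -0.29203356  0.00982155] c [ 0.56245925 -0.24152056  0.02016553]
(38.20000457763672, 34.599998474121094) (41.14365005493164, 29.516094207763672) 26.56505012512207
[[0.56590024 0.32916613 0.03      ]
 [0.63166681 0.29929141 0.03      ]
 [0.58439264 0.20782977 0.03      ]
 [0.51955745 0.23843591 0.03      ]] [0.07223393 0.10295668 0.07169615]
fix [0.57537929 0.2686808  0.03      ]
[0.58476094 0.29032413 0.045     ]
[0.55960634 0.24055957 0.045     ]
```

>>> servo_tool --increments '[{"spin":-8.5},{"spin":-8.5},{"spin":-8.5},{"spin":-8.5},{"spin":-8.5},{"spin":-8.5},{"spin":-8.5},{"spin":-8.5}]'

```text
$.increments[0]: bad value
```

>>> servo_tool --increments '[{"spin":-8.5},{"spin":-8.5},{"spin":-4.4},{}]'

```text
$.increments[0]: bad value
```

```bash
cat >> h.py <<'E'
def toolT(st=None):
    st=st or manip.get_state();q=st['ee_rot'];return R.from_quat([q[1],q[2],q[3],q[0]]).as_matrix(),np.array(st['position']),st
def slide_to(w):
    M,p,st=toolT();d=M.T@(np.array(w)-p);print('pos',p.round(4),'xhead',round(np.degrees(np.arctan2(M[1,0],M[0,0])),2),'slide',d.round(4),'F',np.round(st['contact_force'],2),'w',round(st['width'],4),'t',st['clock'],'tilt',M[:,2].round(3));return d
E
python3 -c "
from h import *
slide_to([.572,-.265,.2])"
```

```text
pos [ 0.2094 -0.5351  0.2306] xhead 21.36 slide [ 0.4361 -0.1194  0.0309] F [0.5  0.07 1.06] w 0.0858 t 0.15 tilt [-0.     0.001 -1.   ]
```

>>> servo_tool --increments '[{"slide":[0.03,-0.008,0],"spin":0},{"slide":[0.04,-0.011,0],"spin":0},{"slide":[0.04,-0.011,0.003],"spin":0},{"slide":[0.04,-0.011,0.004],"spin":0},{"slide":[0.04,-0.011,0.004],"spin":0},{"slide":[0.04,-0.011,0.004],"spin":0},{"slide":[0.04,-0.011,0.004],"spin":0},{"slide":[0.04,-0.011,0.004],"spin":0}]'

```text
clock: 0.95
position: [0.4683, -0.3422, 0.2079]
ee_rot: [-0.0, 0.983, 0.185, -0.0]
contact_force: [-0.7, -0.7, 0.4]
width: 0.0854
```

>>> servo_tool --increments '[{"slide":[0.04,-0.011,0.004],"spin":-8.5},{"slide":[0,0,0],"spin":-8.5},{"slide":[0,0,0],"spin":-8.5},{"slide":[0,0,0],"spin":-8.5},{"slide":[0,0,0],"spin":-8.5},{"slide":[0,0,0],"spin":-8.5},{"slide":[0,0,0],"spin":-8.5},{"slide":[0,0,0],"spin":-8.5}]'

```text
clock: 1.75
position: [0.5002, -0.3185, 0.2039]
ee_rot: [-0.0, 0.709, 0.705, -0.0]
contact_force: [0.1, 0.1, 0.4]
width: 0.0854
```

>>> servo_tool --increments '[{"slide":[0,0,0],"spin":-8.5},{"slide":[0,0,0],"spin":-8.5},{"slide":[0,0,0],"spin":-4.4},{"slide":[0,0,0],"spin":0}]'

```text
clock: 2.15
position: [0.5003, -0.3185, 0.204]
ee_rot: [-0.0, 0.568, 0.823, -0.0]
contact_force: [0.4, 0.6, -0.4]
width: 0.0853
```

```bash
python3 - <<'E'
from h import *
slide_to([.572,-.265,.16])
cv2.imwrite('pics/w1.png',eyes.get_image('wrist'))
E
```

```text
pos [ 0.5003 -0.3185  0.204 ] xhead 110.75 slide [0.0246 0.0861 0.0439] F [ 0.41  0.56 -0.4 ] w 0.0853 t 2.15 tilt [-0.001  0.    -1.   ]
```

View pics/w1.png

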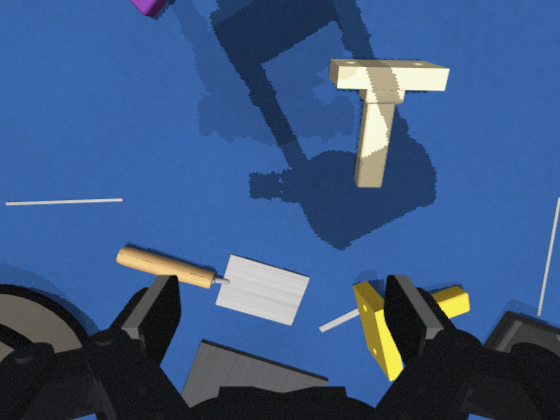

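The wrist picture shows the cream stem at (385,75), tip at (370,185). The tool must move about +y 0.086 to centre over it, and the yellow look-alike lies to the side, clear of it.

>>> servo_tool --increments '[{"slide":[0.002,0.02,0.005],"spin":0},{"slide":[0.002,0.033,0.01],"spin":0},{"slide":[0.002,0.033,0.01],"spin":0},{"slide":[0,0,0],"spin":0},{"slide":[0,0,0],"spin":0}]'

```text
clock: 2.7
position: [0.5787, -0.2821, 0.1785]
ee_rot: [-0.001, 0.568, 0.823, -0.0]
contact_force: [0.1, 0.0, 0.6]
width: 0.085
```

```bash
cat >> h.py <<'E'
def fit(obs,fn,p0,d):
    f=lambda p:sum(np.abs((sil(*fn(*p),c)-m)*k).sum() for m,c,k in obs)
    best=None
    for s in(1,-1):
        S=np.array([p0]+[np.array(p0)+s*np.eye(len(p0))[i]*d[i] for i in range(len(p0))])
        r=minimize(f,p0,method='Nelder-Mead',options=dict(initial_simplex=S,xatol=1e-5,fatol=.5))
        r=minimize(f,r.x,method='Nelder-Mead',options=dict(initial_simplex=np.array([r.x]+[r.x+np.eye(len(p0))[i]*d[i]*.4 for i in range(len(p0))]),xatol=1e-5,fatol=.5))
        if best is None or r.fun<best.fun:best=r
    return best
E
python3 - <<'E'
from h import *
st=manip.get_state();c=wristcam(st);im=eyes.get_image('wrist');cv2.imwrite('pics/w2.png',im)
slide_to([.572,-.265,.17])
m=cream(im);s0=sil(*lying(.5625,-.2415,-1.2086),c);roi=cv2.dilate((s0>0).astype(np.uint8),np.ones((25,25)))
m=m*roi;print(m.sum(),s0.sum())
r=fit([(m,c,1)],lying,[.5625,-.2415,-1.2086],[.008,.008,.08]);Rm,t=lying(*r.x);print(r.fun,r.x,np.degrees(r.x[2]),'tip',t+Rm@[0,0,.055])
e=(sil(Rm,t,c)>.5).astype(np.uint8);cn=cv2.findContours(e,0,1)[0];v=im.copy();v[m>0]=v[m>0]//2+np.array([0,0,100],np.uint8);cv2.drawContours(v,cn,-1,(0,255,0),1);cv2.imwrite('pics/w2f.png',v)
E
```

```text
pos [ 0.5782 -0.2826  0.179 ] xhead 110.74 slide [0.0186 0.0004 0.009 ] F [-1.21 -0.92  0.82] w 0.0858 t 2.75 tilt [-0.001 -0.    -1.   ]
6872 7149.364705882353
286.6745098039216 [ 0.56182758 -0.2427552  -1.22905459] -70.41964096800238 tip [ 0.57993074 -0.29364998  0.00982155]
```

View pics/w2f.png

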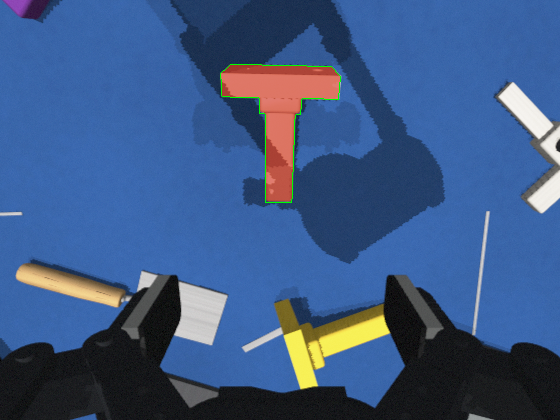

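Fit is tight (height, length consistent): heading -70.4°, tip at (0.580,-0.294). I'll descend over the tip with the jaws partly open.

>>> servo_tool --increments '[{"slide":[0,0,0.01],"spin":1.15},{"slide":[0,0,0.0],"spin":0}]' --hand 0.65

```text
clock: 2.95
position: [0.5772, -0.2826, 0.1682]
ee_rot: [-0.001, 0.577, 0.817, -0.0]
contact_force: [-0.5, 0.4, -1.5]
width: 0.0592
```

```bash
python3 -c "
from h import *
slide_to([.5796,-.2927,.006])"
```

```text
pos [ 0.5772 -0.2826  0.1682] xhead 109.5 slide [-0.0106 -0.0008  0.1621] F [-0.48  0.36 -1.53] w 0.0592 t 2.95 tilt [-0.002  0.001 -1.   ]
```

>>> servo_tool --increments '[{"slide":[-0.006,-0.001,0.02],"spin":0},{"slide":[-0.005,0,0.03],"spin":0},{"slide":[0,0,0.03],"spin":0},{"slide":[0,0,0.03],"spin":0},{"slide":[0,0,0.02],"spin":0},{"slide":[0,0,0.01],"spin":0},{"slide":[0,0,0],"spin":0}]'

```text
clock: 3.65
position: [0.5802, -0.2931, 0.028]
ee_rot: [-0.001, 0.577, 0.817, -0.0]
contact_force: [-0.7, -0.3, 0.2]
width: 0.0557
```

```bash
python3 - <<'E'
from h import *
slide_to([.5796,-.2927,.006])
cv2.imwrite('pics/w3.png',eyes.get_image('wrist'))
E
```

```text
pos [ 0.5802 -0.2931  0.028 ] xhead 109.56 slide [ 0.0005 -0.0004  0.022 ] F [-0.72 -0.3   0.2 ] w 0.0557 t 3.65 tilt [-0.003  0.001 -1.   ]
```

View pics/w3.png

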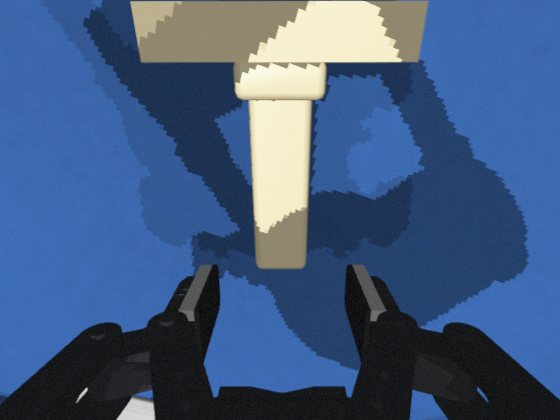

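Stem is centred between the pads (column 281); tip edge at row 267. Going a touch deeper and down, then grip lightly.

>>> servo_tool --increments '[{"slide":[0.003,0,0.011],"spin":0},{"slide":[0,0,0.011],"spin":0},{"slide":[0,0,0],"spin":0}]'

```text
clock: 4.0
position: [0.5794, -0.2897, 0.006]
ee_rot: [-0.001, 0.576, 0.817, -0.0]
contact_force: [-0.2, 0.1, -1.3]
width: 0.0556
```

>>> servo_tool --increments '[{"slide":[0,0,0],"spin":0},{"slide":[0,0,0],"spin":0},{"slide":[0,0,0],"spin":0},{"slide":[0,0,0],"spin":0},{"slide":[0,0,0],"spin":0}]' --hand 0 --newtons 20

```text
clock: 4.5
position: [0.5807, -0.2907, 0.0078]
ee_rot: [0.0, 0.576, 0.817, -0.0]
contact_force: [-0.3, 0.4, 2.4]
width: 0.0234
```

```bash
python3 - <<'E'
from h import *
slide_to([.5796,-.2927,.006])
cv2.imwrite('pics/w4.png',eyes.get_image('wrist'))
G=(104,32);d=np.pi/180
# relative path: phase1 pivot at upper edge (theta -10.8..0), then bottom edge
pts=[]
def g2(t): return np.array([-104*np.cos(t)+32*np.sin(t),104*np.sin(t)+32*np.cos(t)])
def g1(t): return np.array([-88*np.cos(t)+32*np.sin(t)-16,88*np.sin(t)+32*np.cos(t)])
for t in np.linspace(-10.8,90,29): pts.append(g1(t*d) if t<0 else g2(t*d))
print(np.diff(pts,axis=0).round(1).tolist())
E
```

```text
pos [ 0.5807 -0.2907  0.0078] xhead 109.62 slide [-0.0015 -0.0017  0.0018] F [-0.3   0.37  2.38] w 0.0234 t 4.5 tilt [ 0.001 -0.001 -1.   ]
[[1.1, 5.8], [1.5, 5.7], [1.8, 5.6], [2.2, 6.5], [2.6, 6.3], [3.0, 6.1], [3.4, 5.9], [3.8, 5.7], [4.1, 5.5], [4.4, 5.2], [4.8, 4.9], [5.1, 4.6], [5.3, 4.3], [5.6, 3.9], [5.8, 3.6], [6.0, 3.2], [6.2, 2.8], [6.4, 2.4], [6.5, 2.0], [6.6, 1.6], [6.7, 1.2], [6.8, 0.7], [6.8, 0.3], [6.8, -0.1], [6.8, -0.5], [6.8, -1.0], [6.7, -1.4], [6.6, -1.8]]
```

View pics/w4.png

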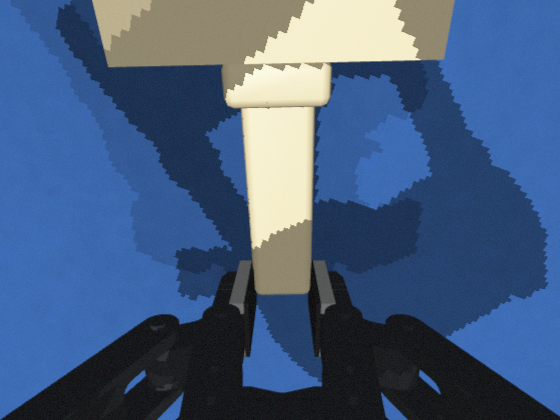

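Gripped at 23 mm width, tip overlap about 12–14 mm. I'll raise it along the arc so that it pivots on the flange edge.

>>> servo_tool --increments '[{"slide":[0.001,0,-0.006],"spin":0},{"slide":[0.0015,0,-0.006],"spin":0},{"slide":[0.002,0,-0.0055],"spin":0},{"slide":[0.002,0,-0.0065],"spin":0},{"slide":[0.0025,0,-0.006],"spin":0},{"slide":[0.003,0,-0.006],"spin":0},{"slide":[0.0035,0,-0.006],"spin":0},{"slide":[0.004,0,-0.0055],"spin":0}]'

```text
clock: 5.35
position: [0.5739, -0.2719, 0.0554]
ee_rot: [0.0, 0.576, 0.817, -0.0]
contact_force: [-0.7, 0.1, -1.8]
width: 0.0232
```

```bash
python3 - <<'E'
from h import *
slide_to([.5796,-.2927,.006])
cv2.imwrite('pics/w5.png',eyes.get_image('wrist'))
cv2.imwrite('pics/s5.png',cv2.resize(eyes.get_image('scene')[110:230,150:310],(640,480)))
E
```

```text
pos [ 0.5739 -0.2719  0.0554] xhead 109.61 slide [-0.0215 -0.0017  0.0495] F [-0.73  0.06 -1.84] w 0.0232 t 5.35 tilt [ 0. -0. -1.]
```

View pics/w5.png

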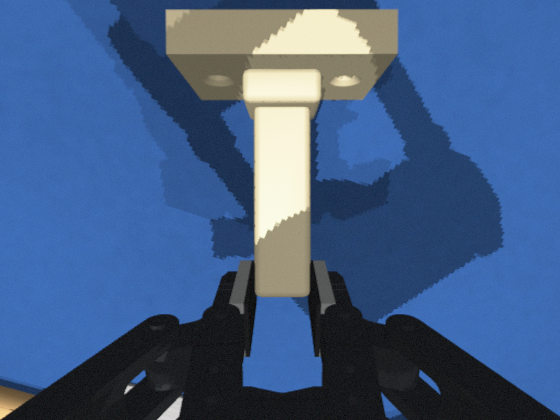

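View pics/s5.png

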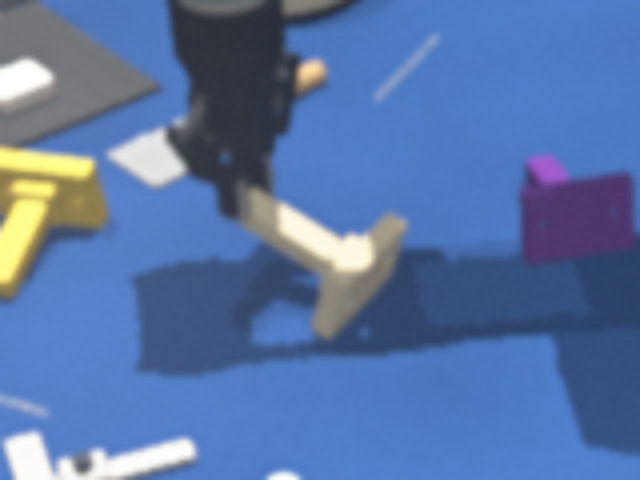

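It is pivoting: the flange holes are now visible at (218,80) and (345,80), and the tip stays in the pads. I'll continue the arc.

>>> servo_tool --increments '[{"slide":[0.004,0,-0.0055],"spin":0},{"slide":[0.0045,0,-0.005],"spin":0},{"slide":[0.005,0,-0.005],"spin":0},{"slide":[0.005,0,-0.0045],"spin":0},{"slide":[0.0055,0,-0.0045],"spin":0},{"slide":[0.0055,0,-0.004],"spin":0},{"slide":[0.006,0,-0.0035],"spin":0},{"slide":[0.006,0,-0.003],"spin":0}]'

```text
clock: 6.25
position: [0.5598, -0.2324, 0.0901]
ee_rot: [0.0, 0.576, 0.817, -0.0]
contact_force: [0.1, -0.0, -2.4]
width: 0.0236
```

```bash
python3 - <<'E'
from h import *
slide_to([.5796,-.2927,.006])
cv2.imwrite('pics/w6.png',eyes.get_image('wrist'))
cv2.imwrite('pics/s6.png',cv2.resize(eyes.get_image('scene')[110:230,150:310],(640,480)))
E
```

```text
pos [ 0.5598 -0.2324  0.0901] xhead 109.61 slide [-0.0634 -0.0016  0.0841] F [ 0.05 -0.04 -2.41] w 0.0236 t 6.25 tilt [ 0. -0. -1.]
```

View pics/w6.png

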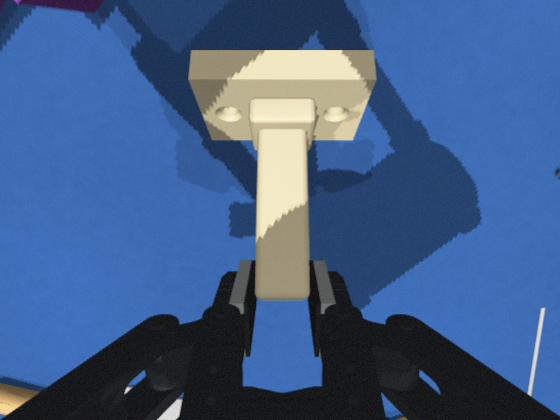

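View pics/s6.png

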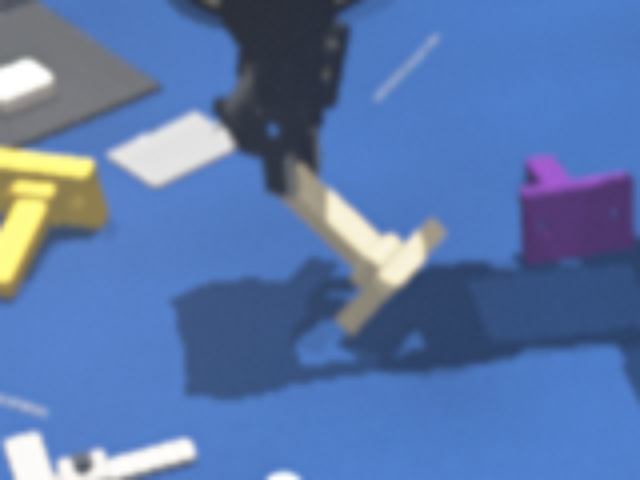

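The stem has turned to roughly 40–45° and now hangs free, since wrist force is about its full weight. I'll fit its angle.

```bash
cat >> h.py <<'E'
def held(M,p,th,s,l,z):
    # own z tips: th=0 level (tip toward -tool x), th=90 upright ; own x down at th=0
    u=M[:,0];v=M[:,1];up=np.array([0,0,1.])
    az=-u*np.cos(th)+up*np.sin(th); ax=-(u*np.sin(th)+up*np.cos(th)); ay=np.cross(az,ax)
    return np.column_stack([ax,ay,az]), p+u*s+v*l+up*z
def fitheld(im,st,p0):
    M,p,_=toolT(st);c=wristcam(st);fn=lambda *a:held(M,p,*a)
    m=cream(im);s0=sil(*fn(*p0),c);roi=cv2.dilate((s0>0).astype(np.uint8),np.ones((41,41)));m=m*roi
    n,l,sd,_=cv2.connectedComponentsWithStats(m);m=(l==1+sd[1:,4].argmax()).astype(np.uint8)
    r=fit([(m,c,1)],fn,p0,[.15,.006,.003,.006]);Rm,t=fn(*r.x)
    v=im.copy();e=(sil(Rm,t,c)>.5).astype(np.uint8);cv2.drawContours(v,cv2.findContours(e,0,1)[0],-1,(0,255,0),1)
    print('cost',r.fun,'mask',m.sum(),'theta',np.degrees(r.x[0]).round(1),'rel',r.x[1:].round(4),'lowest z',(BOX[0]@Rm.T+t)[:,2].min().round(4),'foot',(t-Rm[:,2]*.055).round(4),'tip',(t+Rm[:,2]*.055).round(4));return r,v,Rm,t
E
python3 - <<'E'
from h import *
st=manip.get_state();im=cv2.imread('pics/w6.png')
r,v,_,_=fitheld(im,st,[.7,.04,0,-.03]);cv2.imwrite('pics/f6.png',v)
E
```

```text
cost 410.91372549019604 mask 23727 theta 34.7 rel [ 0.0361  0.0005 -0.0267] lowest z 0.0092 foot [ 0.5328 -0.1552  0.0322] tip [ 0.5632 -0.2404  0.0949]
```

View pics/f6.png

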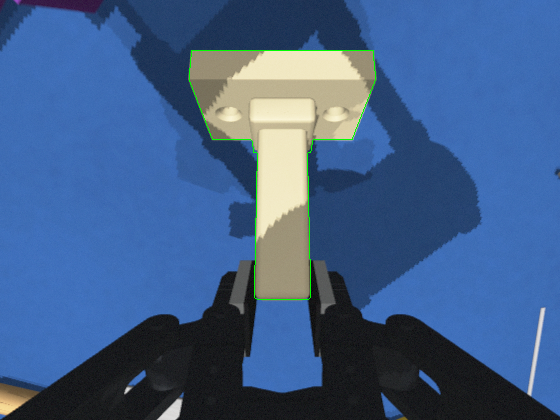

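34.7°, lowest edge 9 mm above the table. I'll use a ratcheting jog, with sharp starts up and forward and soft stops, to let it swing further down.

>>> servo_tool --increments '[{"slide":[0.018,0,-0.03],"spin":0},{"slide":[0.012,0,-0.02],"spin":0},{"slide":[0.006,0,-0.01],"spin":0},{"slide":[-0.006,0,0.01],"spin":0},{"slide":[-0.012,0,0.02],"spin":0},{"slide":[-0.018,0,0.03],"spin":0},{"slide":[0,0,0],"spin":0}]'

```text
clock: 7.05
position: [0.5621, -0.2374, 0.0876]
ee_rot: [0.002, 0.577, 0.817, -0.001]
contact_force: [0.7, -0.1, -2.3]
width: 0.0234
```

```bash
python3 - <<'E'
from h import *
st=manip.get_state();im=eyes.get_image('wrist');print(st['position'],st['contact_force'],st['clock'])
r,v,_,_=fitheld(im,st,[.7,.035,0,-.03]);cv2.imwrite('pics/f7.png',v)
E
```

```text
[ 0.56208369 -0.23739362  0.08756939] [ 0.70192925 -0.14134163 -2.26771036] 7.05
cost 1214.6235294117646 mask 19669 theta 49.6 rel [ 0.0188  0.0004 -0.0369] lowest z -0.0095 foot [ 0.5443 -0.1859  0.0086] tip [ 0.5681 -0.2531  0.0926]
```

```bash
python3 - <<'E'
from h import *
st=manip.get_state();im=eyes.get_image('wrist');print(st['position'],st['contact_force'],st['clock'])
r,v,_,_=fitheld(im,st,[.85,.025,0,-.035]);cv2.imwrite('pics/f8.png',v)
E
```

```text
[ 0.56067736 -0.23558805  0.08756873] [-0.48624208  0.4375377  -2.9896081 ] 7.1
cost 467.75686274509803 mask 20859 theta 49.3 rel [ 0.0189  0.0004 -0.0299] lowest z -0.0023 foot [ 0.5427 -0.1838  0.0159] tip [ 0.5667 -0.2514  0.0993]
```

View pics/f8.png

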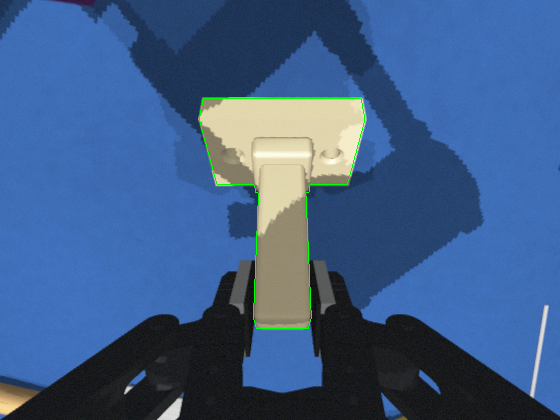

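Now 49° and just at the table. I'll raise a little and ratchet again.

>>> servo_tool --increments '[{"slide":[0,0,-0.025],"spin":0},{"slide":[0.018,0,-0.03],"spin":0},{"slide":[0.012,0,-0.02],"spin":0},{"slide":[0.006,0,-0.01],"spin":0},{"slide":[-0.006,0,0.01],"spin":0},{"slide":[-0.012,0,0.02],"spin":0},{"slide":[-0.018,0,0.03],"spin":0},{"slide":[0,0,0],"spin":0}]'

```text
clock: 7.95
position: [0.5572, -0.2341, 0.1081]
ee_rot: [-0.005, 0.577, 0.817, -0.001]
contact_force: [-1.5, 2.0, -3.0]
width: 0.0233
```

>>> servo_tool --increments '[{"slide":[0,0,0],"spin":0},{"slide":[0,0,0],"spin":0}]'

```text
clock: 8.15
position: [0.5599, -0.233, 0.1144]
ee_rot: [-0.0, 0.576, 0.817, 0.0]
contact_force: [0.6, -0.7, -2.5]
width: 0.0235
```

```bash
python3 - <<'E'
from h import *
st=manip.get_state();im=eyes.get_image('wrist');print(st['position'],st['contact_force'],st['clock'])
r,v,_,_=fitheld(im,st,[1.0,.01,0,-.035]);cv2.imwrite('pics/f9.png',v)
E
```

```text
[ 0.55991627 -0.23299222  0.11442185] [ 0.58655866 -0.73026761 -2.47314298] 8.15
cost 427.7647058823529 mask 19837 theta 54.5 rel [ 0.0156  0.0004 -0.0316] lowest z 0.0218 foot [ 0.5443 -0.1881  0.0381] tip [ 0.5658 -0.2483  0.1276]
```

View pics/f9.png

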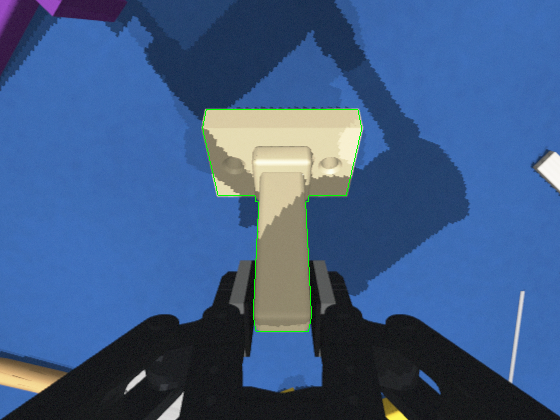

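>>> servo_tool --increments '[{"slide":[0.035,0,-0.035],"spin":0},{"slide":[0.022,0,-0.022],"spin":0},{"slide":[0.01,0,-0.01],"spin":0},{"slide":[-0.01,0,0.01],"spin":0},{"slide":[-0.022,0,0.022],"spin":0},{"slide":[-0.035,0,0.035],"spin":0},{"slide":[0,0,0],"spin":0},{"slide":[0,0,0],"spin":0}]'

```text
clock: 9.0
position: [0.5591, -0.2338, 0.1125]
ee_rot: [-0.002, 0.577, 0.817, -0.0]
contact_force: [-0.0, 1.0, -2.7]
width: 0.0232
```

>>> servo_tool --increments '[{"slide":[0.04,0,-0.03],"spin":0},{"slide":[0.022,0,-0.022],"spin":0},{"slide":[0.01,0,-0.01],"spin":0},{"slide":[-0.01,0,0.01],"spin":0},{"slide":[-0.022,0,0.022],"spin":0},{"slide":[-0.04,0,0.03],"spin":0},{"slide":[0,0,0],"spin":0},{"slide":[0,0,0],"spin":0}]'

```text
clock: 9.8
position: [0.5593, -0.2342, 0.1126]
ee_rot: [-0.002, 0.577, 0.817, -0.0]
contact_force: [-0.4, 1.2, -3.5]
width: 0.0232
```

```bash
python3 - <<'E'
from h import *
st=manip.get_state();im=eyes.get_image('wrist');print(st['position'],st['contact_force'],st['clock'])
r,v,_,_=fitheld(im,st,[1.1,.01,0,-.035]);cv2.imwrite('pics/f10.png',v)
E
```

```text
[ 0.5593349  -0.23419193  0.11256356] [-0.4028638   1.15288976 -3.50937363] 9.8
cost 1203.7960784313725 mask 14301 theta 81.3 rel [-0.0109  0.0005 -0.0416] lowest z 0.0122 foot [ 0.5606 -0.2364  0.0165] tip [ 0.5662 -0.2522  0.1252]
```

View pics/f10.png

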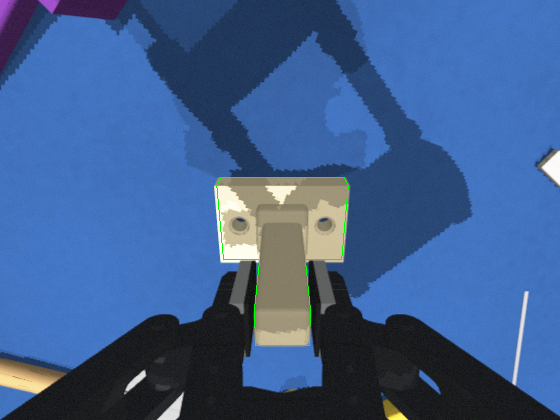

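81° now, with both holes visible from above. I'll lower and press gently so that the flange beds flat.

>>> servo_tool --increments '[{"slide":[0,0,0.004],"spin":0},{"slide":[0,0,0.004],"spin":0},{"slide":[0,0,0.003],"spin":0},{"slide":[0,0,0.001],"spin":0},{"slide":[0,0,0],"spin":0}]'

```text
clock: 10.35
position: [0.5599, -0.2327, 0.1028]
ee_rot: [0.0, 0.576, 0.817, -0.0]
contact_force: [-0.4, -0.2, -3.0]
width: 0.0234
```

>>> servo_tool --increments '[{"slide":[0,0,0.002],"spin":0},{"slide":[0,0,0],"spin":0}]'

```text
clock: 10.55
position: [0.5599, -0.2329, 0.1007]
ee_rot: [-0.0, 0.576, 0.817, -0.0]
contact_force: [-0.3, -0.5, -2.6]
width: 0.0232
```

>>> servo_tool --increments '[{"slide":[0,0,0.002],"spin":0},{"slide":[0,0,0],"spin":0}]'

```text
clock: 10.75
position: [0.5598, -0.2329, 0.0985]
ee_rot: [-0.0, 0.576, 0.817, -0.0]
contact_force: [0.7, 0.4, -3.0]
width: 0.0231
```

>>> servo_tool --increments '[{"slide":[0,0,0.002],"spin":0},{"slide":[0,0,0],"spin":0}]'

```text
clock: 10.95
position: [0.5598, -0.2329, 0.0965]
ee_rot: [-0.0, 0.576, 0.817, -0.0]
contact_force: [-0.2, -0.3, -3.8]
width: 0.0234
```

>>> servo_tool --increments '[{"slide":[0,0,0.002],"spin":0},{"slide":[0,0,0],"spin":0}]'

```text
clock: 11.15
position: [0.5598, -0.2329, 0.0945]
ee_rot: [-0.0, 0.576, 0.817, -0.0]
contact_force: [-0.3, 0.1, -2.8]
width: 0.0236
```

```bash
python3 - <<'E'
from h import *
st=manip.get_state();im=eyes.get_image('wrist');print(st['position'],st['contact_force'],st['clock'])
r,v,_,_=fitheld(im,st,[1.45,-.008,0,-.04]);cv2.imwrite('pics/f11.png',v)
E
```

```text
[ 0.55980038 -0.23290199  0.09449479] [-0.28879416  0.12495486 -2.77776566] 11.15
cost 579.6117647058823 mask 14962 theta 83.0 rel [-0.0098  0.0006 -0.0388] lowest z -0.0023 foot [ 0.5614 -0.2356  0.0011] tip [ 0.5659 -0.2482  0.1102]
```

View pics/f11.png

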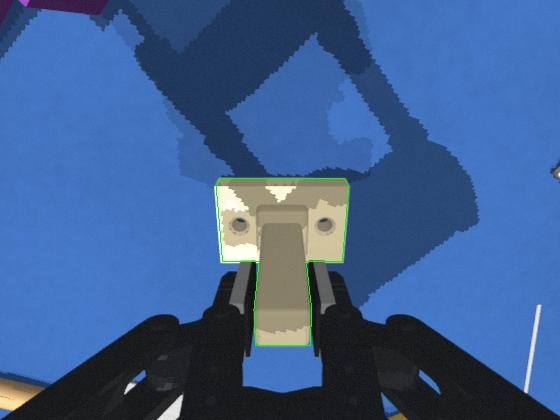

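>>> servo_tool --increments '[{"slide":[0,0,0.002],"spin":0},{"slide":[0,0,0],"spin":0}]'

```text
clock: 11.4
position: [0.5601, -0.233, 0.0928]
ee_rot: [0.0, 0.576, 0.817, 0.0]
contact_force: [0.4, -0.7, -2.9]
width: 0.0231
```

>>> servo_tool --increments '[{"slide":[0,0,0.002],"spin":0},{"slide":[0,0,0],"spin":0}]'

```text
clock: 11.6
position: [0.5602, -0.2331, 0.0926]
ee_rot: [0.001, 0.576, 0.817, 0.0]
contact_force: [-2.4, 1.1, 6.6]
width: 0.0235
```

>>> servo_tool --increments '[{"slide":[0,0,0.002],"spin":0},{"slide":[0,0,0],"spin":0}]'

```text
clock: 11.8
position: [0.5603, -0.2331, 0.0925]
ee_rot: [0.001, 0.576, 0.817, 0.0]
contact_force: [-3.8, 2.0, 16.1]
width: 0.0235
```

```bash
python3 - <<'E'
from h import *
st=manip.get_state();im=eyes.get_image('wrist');print(st['position'],st['contact_force'],st['clock'])
r,v,_,_=fitheld(im,st,[1.5,-.008,0,-.04]);cv2.imwrite('pics/f11.png',v)
E
```

```text
[ 0.56033879 -0.23313245  0.09251247] [-3.79889737  2.0026046  16.11754641] 11.8
cost 582.286274509804 mask 14952 theta 83.3 rel [-0.0097  0.0006 -0.0385] lowest z -0.0039 foot [ 0.562  -0.236  -0.0006] tip [ 0.5663 -0.2481  0.1086]
```

```bash
python3 - <<'E'
from h import *
cv2.imwrite('pics/s12.png',cv2.resize(eyes.get_image('scene')[110:220,170:300],(780,600),interpolation=cv2.INTER_CUBIC)); 
E
```

```text
(no output)
```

View pics/s12.png

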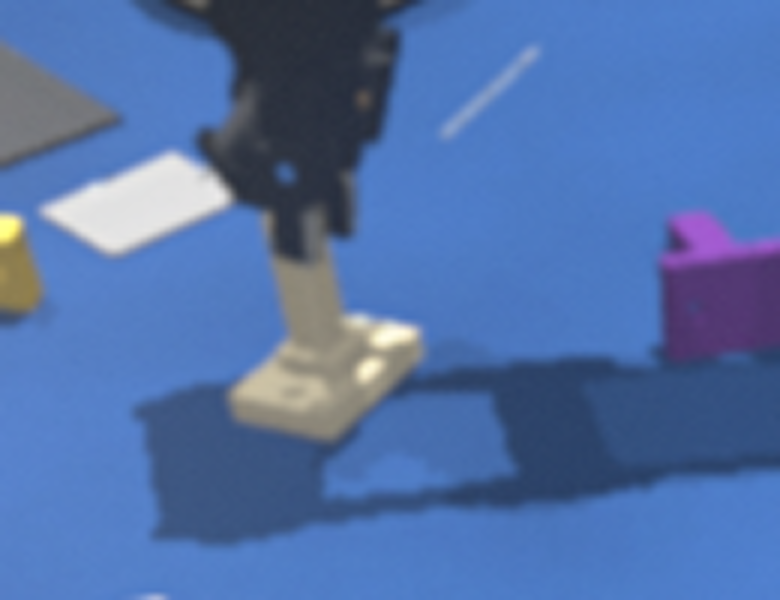

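View pics/f11.png

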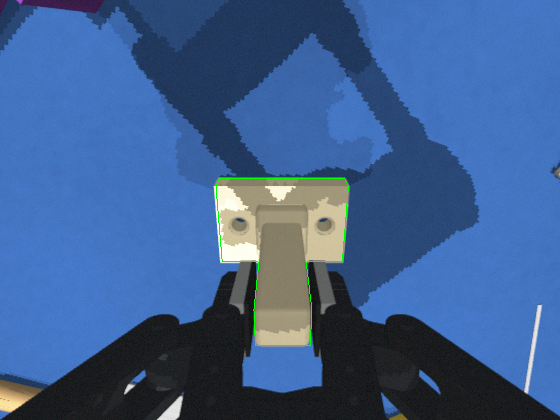

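It is still leaning about 7° on the near flange edge, but its centre of mass is well inside the foot. I'll unload the push and open the jaws so it settles flat.

>>> servo_tool --increments '[{"slide":[0,0,-0.002],"spin":0},{"slide":[0,0,-0.001],"spin":0},{"slide":[0,0,0],"spin":0}]'

```text
clock: 12.2
position: [0.5602, -0.233, 0.0926]
ee_rot: [0.0, 0.576, 0.817, 0.0]
contact_force: [-2.0, 1.2, 7.0]
width: 0.0231
```

>>> servo_tool --increments '[{"slide":[0,0,0],"spin":0},{"slide":[0,0,0],"spin":0},{"slide":[0,0,0],"spin":0},{"slide":[0,0,0],"spin":0}]' --hand 0.5

```text
clock: 12.6
position: [0.56, -0.233, 0.0914]
ee_rot: [-0.0, 0.576, 0.817, -0.0]
contact_force: [-0.1, 0.1, -0.5]
width: 0.0426
```

```bash
python3 - <<'E'
from h import *
st=manip.get_state();im=eyes.get_image('wrist');print(st['position'],st['contact_force'],st['clock'],st['width'])
r,v,_,_=fitheld(im,st,[1.57,-.003,0,-.04]);cv2.imwrite('pics/f13.png',v)
cv2.imwrite('pics/s13.png',cv2.resize(eyes.get_image('scene')[110:220,170:300],(780,600),interpolation=cv2.INTER_CUBIC)); 
E
```

```text
[ 0.56001663 -0.23304173  0.09143936] [-0.08599851  0.11750077 -0.49763227] 12.6 0.04264103097686403
cost 1085.1333333333334 mask 13174 theta 89.9 rel [-0.0034  0.0008 -0.0409] lowest z -0.0046 foot [ 0.5619 -0.2358 -0.0045] tip [ 0.562  -0.2361  0.1055]
```

View pics/f13.png

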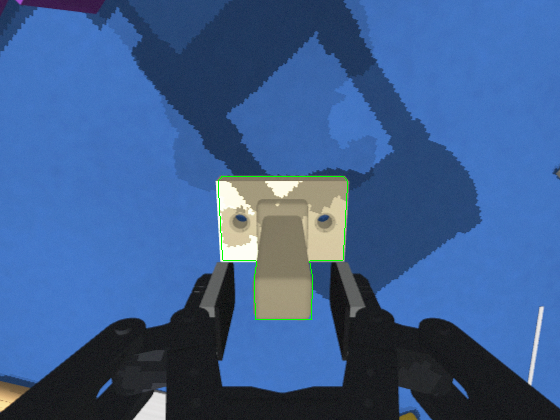

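View pics/s13.png

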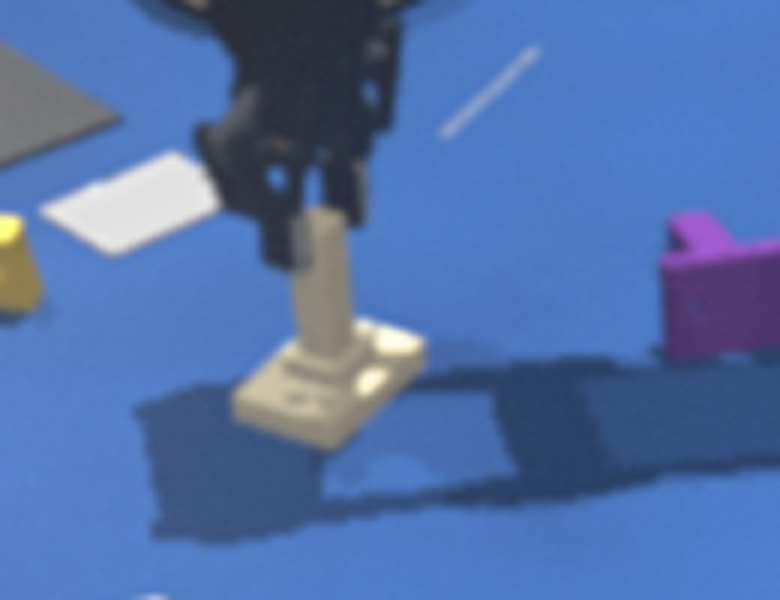

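The stem stands free and upright at 89.9°. I'll regrip deeper and firmly.

>>> servo_tool --increments '[{"slide":[-0.003,0,0.005],"spin":0},{"slide":[0,0,0.01],"spin":0},{"slide":[0,0,0.008],"spin":0},{"slide":[0,0,0],"spin":0}]'

```text
clock: 13.1
position: [0.5597, -0.2351, 0.0668]
ee_rot: [-0.002, 0.576, 0.817, -0.0]
contact_force: [0.4, -0.1, -0.1]
width: 0.0425
```

>>> servo_tool --increments '[{"slide":[0,0,0],"spin":0},{"slide":[0,0,0],"spin":0},{"slide":[0,0,0],"spin":0},{"slide":[0,0,0],"spin":0},{"slide":[0,0,0],"spin":0}]' --hand 0 --newtons 70

```text
clock: 13.6
position: [0.5608, -0.2357, 0.0687]
ee_rot: [-0.0, 0.576, 0.817, -0.0]
contact_force: [-0.3, -0.6, -3.0]
width: 0.0234
```

```bash
python3 - <<'E'
from h import *
st=manip.get_state();im=eyes.get_image('wrist');print(st['position'],st['contact_force'],st['clock'],st['width'])
M,p,_=toolT(st);c=wristcam(st);cv2.imwrite('pics/w14.png',im)
r,v,_,_=fitheld(im,st,[1.57,-.003,0,-.02]);cv2.imwrite('pics/f14.png',v)
E
```

```text
[ 0.56083982 -0.2356883   0.0686657 ] [-0.25574511 -0.57741296 -2.98740842] 13.6 0.023429293183581407
cost 1257.3333333333333 mask 17534 theta 89.7 rel [-0.0002  0.0004 -0.0176] lowest z -0.0041 foot [ 0.5612 -0.2355 -0.0039] tip [ 0.5614 -0.2361  0.1061]
```

View pics/f14.png

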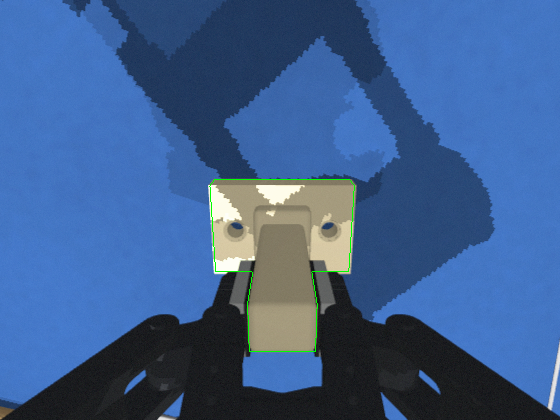

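>>> servo_tool --increments '[{"slide":[0,0,-0.01],"spin":0},{"slide":[0,0,-0.025],"spin":0},{"slide":[0,0,-0.03],"spin":0},{"slide":[0,0,-0.025],"spin":0},{"slide":[0,0,-0.015],"spin":0},{"slide":[0,0,0],"spin":0}]'

```text
clock: 14.25
position: [0.5627, -0.2367, 0.1774]
ee_rot: [0.003, 0.576, 0.817, 0.0]
contact_force: [0.9, -0.1, -2.4]
width: 0.0233
```

```bash
python3 - <<'E'
from h import *
slide_to([.655,.2276,.172])
st=manip.get_state();im=eyes.get_image('wrist')
r,v,_,_=fitheld(im,st,[1.57,-.0,0,-.017]);cv2.imwrite('pics/f15.png',v)
K,rv,tv=cam('top')
for n,uv,z in(('jar',(200,152),.075),('va',(285,157),.06),('vb',(280,291),.06)):
    Rm=cv2.Rodrigues(rv)[0];d=Rm.T@np.append(cv2.undistortPoints(np.array([[uv]],float),K,None)[0,0],1);o=-Rm.T@tv;print(n,(o+d*(z-o[2])/d[2]).round(3))
E
```

```text
pos [ 0.5627 -0.2367  0.1774] xhead 109.61 slide [0.4064 0.2428 0.0043] F [ 0.87 -0.07 -2.45] w 0.0233 t 14.25 tilt [ 0.006 -0.003 -1.   ]
cost 1023.1450980392158 mask 17775 theta 89.8 rel [-0.0009  0.0003 -0.0185] lowest z 0.1039 foot [ 0.5631 -0.2372  0.1039] tip [ 0.5633 -0.2376  0.2139]
jar [0.745 0.183 0.075]
va [ 0.735 -0.023  0.06 ]
vb [ 0.409 -0.007  0.06 ]
```

View pics/f15.png

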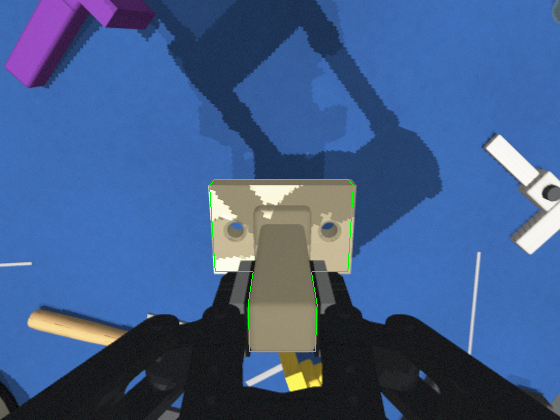

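>>> servo_tool --increments '[{"slide":[0.015,0.009,0],"spin":0},{"slide":[0.03,0.018,0],"spin":0},{"slide":[0.035,0.021,0],"spin":0},{"slide":[0.035,0.021,0],"spin":0},{"slide":[0.035,0.021,0],"spin":0},{"slide":[0.035,0.021,0],"spin":0},{"slide":[0.035,0.021,0],"spin":0},{"slide":[0.035,0.021,0],"spin":0}]'

```text
clock: 15.1
position: [0.6183, 0.0586, 0.1721]
ee_rot: [-0.002, 0.576, 0.817, -0.001]
contact_force: [1.1, 1.2, -2.3]
width: 0.023
```

>>> servo_tool --increments '[{"slide":[0.035,0.021,0],"spin":0},{"slide":[0.035,0.021,0],"spin":0},{"slide":[0.035,0.021,0],"spin":0},{"slide":[0.03,0.018,0],"spin":0},{"slide":[0.015,0.009,0],"spin":0},{"slide":[0,0,0],"spin":-6},{"slide":[0,0,0],"spin":-8},{"slide":[0,0,0],"spin":-8}]'

```text
clock: 15.9
position: [0.6527, 0.2274, 0.1721]
ee_rot: [-0.001, 0.407, 0.913, -0.001]
contact_force: [0.1, 0.7, -2.7]
width: 0.0233
```

>>> servo_tool --increments '[{"slide":[0,0,0],"spin":-8},{"slide":[0,0,0],"spin":-8},{"slide":[0,0,0],"spin":-5.2},{"slide":[0,0,0],"spin":0},{"slide":[0,0,0],"spin":0}]'

```text
clock: 16.4
position: [0.6533, 0.227, 0.1729]
ee_rot: [-0.001, 0.236, 0.972, -0.001]
contact_force: [-0.4, 0.2, -2.9]
width: 0.0233
```

```bash
python3 - <<'E'
from h import *
slide_to([.655,.2276,.17])
cv2.imwrite('pics/w16.png',eyes.get_image('wrist'))
E
```

```text
pos [0.6533 0.227  0.1729] xhead 152.69 slide [-0.0013  0.0013  0.0029] F [-0.43  0.17 -2.93] w 0.0233 t 16.4 tilt [-0.002 -0.001 -1.   ]
```

View pics/w16.png

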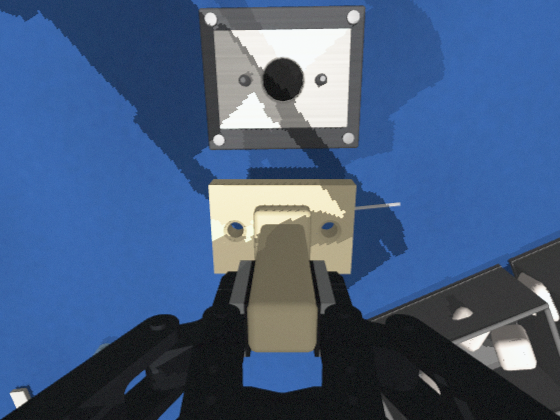

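The picture shows the fixture ahead of the held flange, with dowels near (245,80) and (321,79) and flange holes near (236,230) and (329,230). I'll measure them in an enlarged crop.

```bash
python3 - <<'E'
import cv2
im=cv2.imread('pics/w16.png');cv2.imwrite('pics/c16.png',cv2.resize(im[0:155,190:375],(740,620))[:600])
cv2.imwrite('pics/c16b.png',cv2.resize(im[170:290,200:365],(792,576),interpolation=cv2.INTER_CUBIC))
E
```

```text
(no output)
```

View pics/c16.png

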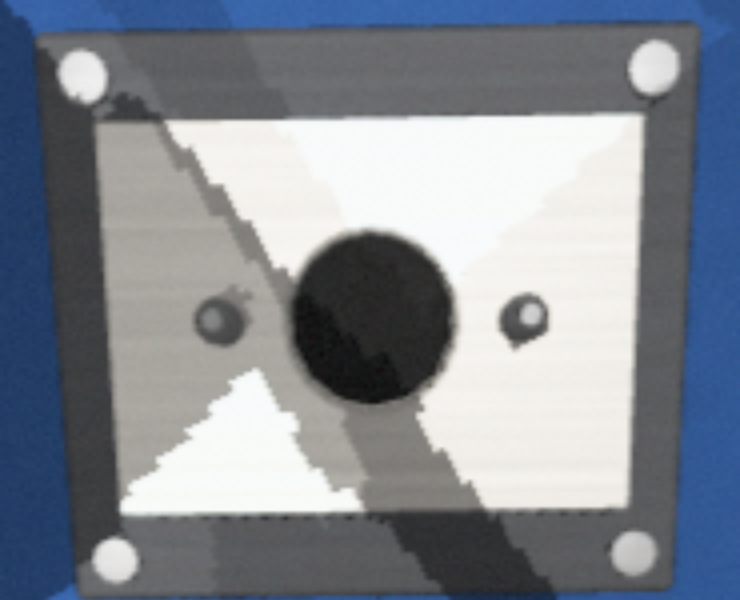

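View pics/c16b.png

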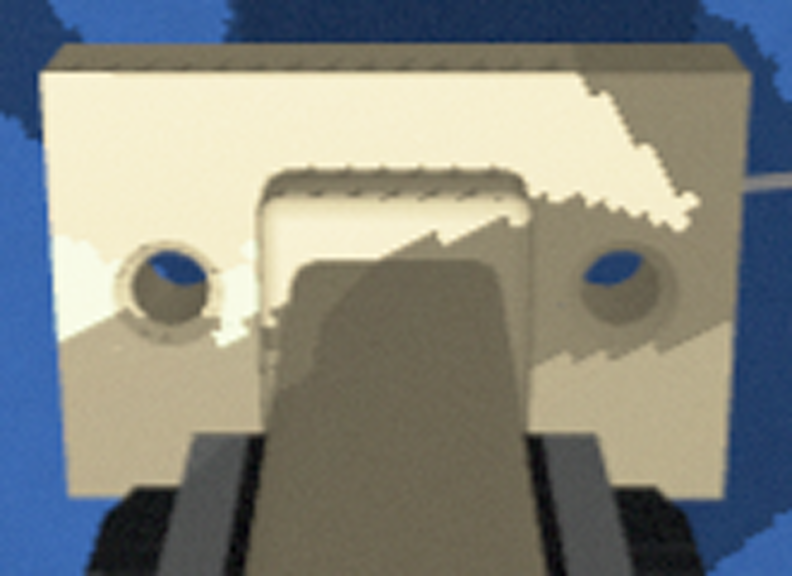

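```bash
cat > m.py <<'E'
from h import *
from scipy.optimize import least_squares
def run(st,FX,FXu,S,Su,fixz=None):
    M,p,_=toolT(st);c=wristcam(st)
    def place(P,x,y,yaw,z):
        return np.asarray(P)@R.from_euler('z',yaw).as_matrix().T+[x,y,z]
    out={}
    y0=np.radians(62.8)-np.pi/2
    for nm,P,U,x0 in(('fix',FX,FXu,[.575,.269,y0,0]),('stem',S,Su,[p[0],p[1],y0,p[2]-.07])):
        for free in(0,1):
            if free: f=lambda q:(proj(place(P,*q),c)-U).ravel();r=least_squares(f,x0)
            else: f=lambda q:(proj(place(P,*q,x0[3]),c)-U).ravel();r=least_squares(f,x0[:3])
            q=r.x;d=M.T@(np.array([q[0],q[1],0])-p);print(nm,'zfree' if free else 'zfix',q.round(4),'yaw+90',np.degrees(q[2]).round(2)+90,'tool xy',d[:2].round(4),'rms px',np.sqrt(np.mean(r.fun**2)).round(2),'max',abs(r.fun).max().round(2))
E
python3 - <<'E'
from m import *
st=manip.get_state()
# world-down view: image right ~ tool y ; image up = tool x. own y ~ tool y or its opposite (symmetric)
# stem own: image right = tool y heading 62.7 = own y ; image up = tool x heading 152.7 = -own x(heading -27)
FX=[[-.035,-.05,.03],[-.035,.05,.03],[.035,.05,.03],[.035,-.05,.03],[0,0,.038],[0,-.028,.052],[0,.028,.052]]
U=(np.array([[97,121],[645,114],[630,508],[119,514],[372,317],[211,319],[530,315]])+.5)/4-.5+[190,0]
S=[[-.028,-.042,.016],[-.028,.042,.016],[.028,.042,.016],[.028,-.042,.016],[0,-.028,.016],[0,.028,.016],[-.028,-.042,0],[-.028,.042,0]]
Us=(np.array([[42,72],[750,72],[723,498],[68,497],[170,292],[626,291],[62,44],[728,44]])+.5)/4.8-.5+[200,170]
run(st,FX,U,S,Us)
E
```

```text
fix zfix [ 0.5746  0.2675 -0.4656] yaw+90 63.33 tool xy [0.0884 0.    ] rms px 0.38 max 0.81
fix zfree [ 0.5746  0.2675 -0.4656  0.0009] yaw+90 63.33 tool xy [ 0.0884 -0.    ] rms px 0.35 max 0.72
stem zfix [ 0.6526  0.2269 -0.4764] yaw+90 62.7 tool xy [ 0.0004 -0.0004] rms px 0.6 max 1.37
stem zfree [ 0.6521  0.2271 -0.4764  0.1049] yaw+90 62.7 tool xy [ 0.001  -0.0004] rms px 0.35 max 0.77
```

Residuals are under 1 px and heights agree (0.9 mm). I'll shift tool x +0.0877, y +0.0004, turn 0.6°, then lower to just above the dowels.

>>> servo_tool --increments '[{"slide":[0.015,0.0004,0],"spin":0},{"slide":[0.025,0,0],"spin":0},{"slide":[0.025,0,0],"spin":0},{"slide":[0.015,0,0],"spin":0},{"slide":[0.0077,0,0],"spin":-0.6},{"slide":[0,0,0],"spin":0},{"slide":[0,0,0],"spin":0}]'

```text
clock: 17.15
position: [0.5769, 0.2676, 0.174]
ee_rot: [0.001, 0.23, 0.973, 0.0]
contact_force: [0.7, -1.6, -2.3]
width: 0.023
```

>>> servo_tool --increments '[{"slide":[0,0,0.015],"spin":0},{"slide":[0,0,0.015],"spin":0},{"slide":[0,0,0.012],"spin":0},{"slide":[0,0,0],"spin":0},{"slide":[0,0,0],"spin":0}]'

```text
clock: 17.65
position: [0.5767, 0.2674, 0.1316]
ee_rot: [-0.0, 0.23, 0.973, -0.0]
contact_force: [0.0, 0.2, -3.1]
width: 0.0233
```

```bash
python3 - <<'E'
from h import *
M,p,_=toolT();print(M[:,0])
slide_to([.5746,.2675,.0987])
im=eyes.get_image('wrist');cv2.imwrite('pics/w17.png',im)
cv2.imwrite('pics/s17.png',cv2.resize(eyes.get_image('scene')[200:320,290:420],(650,600),interpolation=cv2.INTER_CUBIC)); 
E
```

```text
[-8.93993057e-01  4.48080809e-01 -4.64380828e-05]
pos [0.5767 0.2674 0.1316] xhead 153.38 slide [ 0.0019 -0.0009  0.0329] F [ 0.04  0.23 -3.15] w 0.0233 t 17.65 tilt [-0. -0. -1.]
```

View pics/w17.png

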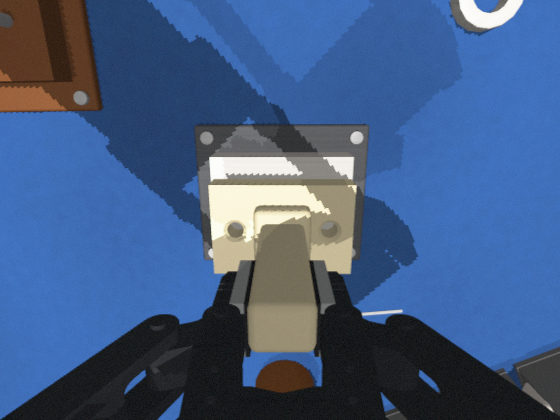

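View pics/s17.png

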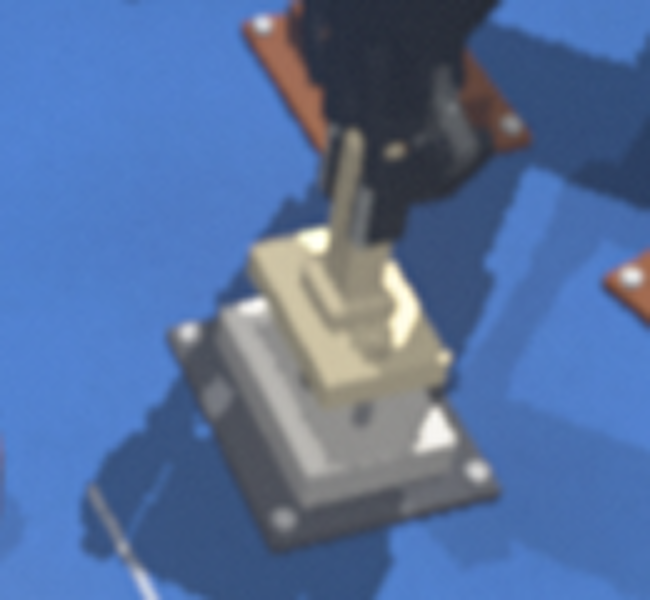

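```bash
python3 - <<'E'
import cv2
im=cv2.imread('pics/w17.png');cv2.imwrite('pics/c17.png',cv2.resize(im[115:285,185:380],(780,680),interpolation=cv2.INTER_CUBIC)[:600])
E
```

```text
(no output)
```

View pics/c17.png

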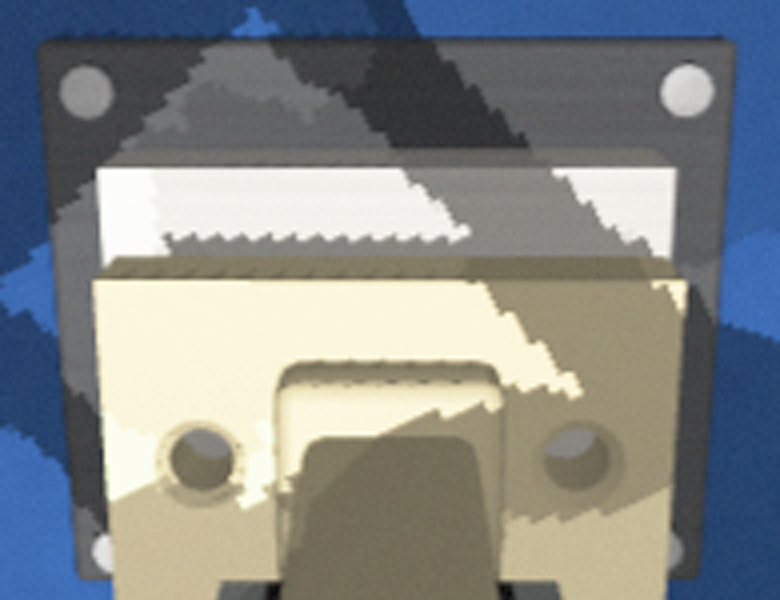

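```bash
python3 - <<'E'
from m import *
st=manip.get_state()
FX=[[-.035,-.05,.03],[-.035,.05,.03],[-.055,-.065,.008],[-.055,.065,.008],[.055,-.065,.008],[.055,.065,.008]]
U=(np.array([[97,167],[676,167],[40,39],[736,39],[78,577],[698,577]])+.5)/4-.5+[185,115]
S=[[-.028,-.042,.016],[-.028,.042,.016],[0,-.028,.016],[0,.028,.016],[-.028,-.042,0],[-.028,.042,0]]
Us=(np.array([[93,279],[686,279],[200,464],[578,462],[110,258],[668,258]])+.5)/4-.5+[185,115]
run(st,FX,U,S,Us)
E
```

```text
fix zfix [ 0.5749  0.2679 -0.4647] yaw+90 63.379999999999995 tool xy [ 0.0022 -0.0009] rms px 0.66 max 1.34
fix zfree [ 0.5752  0.2678 -0.4647 -0.0017] yaw+90 63.379999999999995 tool xy [ 0.0019 -0.0009] rms px 0.5 max 1.21
stem zfix [ 0.5763  0.2675 -0.4645] yaw+90 63.39 tool xy [ 0.0007 -0.0007] rms px 0.76 max 1.49
stem zfree [ 0.5757  0.2678 -0.4645  0.0648] yaw+90 63.379999999999995 tool xy [ 0.0014 -0.0007] rms px 0.52 max 0.84
```

>>> servo_tool --increments '[{"slide":[0.0011,-0.0003,0],"spin":0},{"slide":[0,0,0.004],"spin":0},{"slide":[0,0,0.004],"spin":0},{"slide":[0,0,0.003],"spin":0},{"slide":[0,0,0.002],"spin":0},{"slide":[0,0,0.002],"spin":0},{"slide":[0,0,0],"spin":0}]'

```text
clock: 18.45
position: [0.5748, 0.2679, 0.1163]
ee_rot: [-0.0, 0.23, 0.973, -0.0]
contact_force: [0.1, 0.3, -2.9]
width: 0.0234
```

>>> servo_tool --increments '[{"slide":[0,0,0.002],"spin":0},{"slide":[0,0,0.002],"spin":0},{"slide":[0,0,0],"spin":0}]'

```text
clock: 18.75
position: [0.5748, 0.2678, 0.1124]
ee_rot: [-0.0, 0.23, 0.973, -0.0]
contact_force: [0.1, 0.1, -2.4]
width: 0.0228
```

No resistance at foot height about 44 mm, so both holes are past the dowel tapers. I'll continue onto the pad.

>>> servo_tool --increments '[{"slide":[0,0,0.002],"spin":0},{"slide":[0,0,0.002],"spin":0},{"slide":[0,0,0.001],"spin":0},{"slide":[0,0,0],"spin":0}]'

```text
clock: 19.15
position: [0.5749, 0.2679, 0.1075]
ee_rot: [-0.0, 0.23, 0.973, -0.0]
contact_force: [0.4, -0.3, -2.4]
width: 0.0232
```

>>> servo_tool --increments '[{"slide":[0,0,0.002],"spin":0},{"slide":[0,0,0.002],"spin":0},{"slide":[0,0,0],"spin":0}]'

```text
clock: 19.45
position: [0.5753, 0.2679, 0.1044]
ee_rot: [0.0, 0.23, 0.973, 0.0]
contact_force: [-0.9, -0.6, 3.4]
width: 0.0231
```

```bash
python3 - <<'E'
from h import *
slide_to([.5746,.2675,.0987])
cv2.imwrite('pics/s18.png',cv2.resize(eyes.get_image('scene')[200:320,290:420],(650,600),interpolation=cv2.INTER_CUBIC)); 
E
```

```text
pos [0.5753 0.2679 0.1044] xhead 153.41 slide [ 0.0005 -0.0007  0.0057] F [-0.87 -0.57  3.37] w 0.0231 t 19.45 tilt [ 0.001  0.    -1.   ]
```

View pics/s18.png

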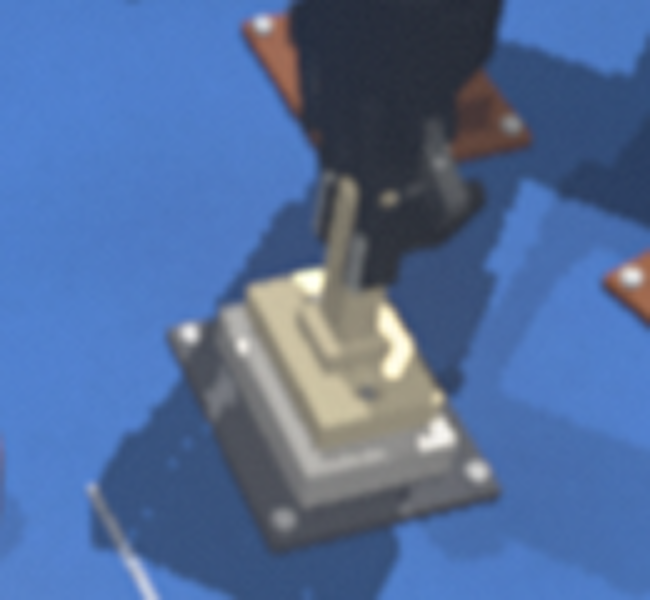

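Pad is being compressed (+6 N net). I'll press on with a firmer grip.

>>> servo_tool --increments '[{"slide":[0,0,0],"spin":0},{"slide":[0,0,0.002],"spin":0},{"slide":[0,0,0.002],"spin":0},{"slide":[0,0,0],"spin":0}]' --hand 0 --newtons 100

```text
clock: 19.9
position: [0.5753, 0.268, 0.1]
ee_rot: [0.0, 0.23, 0.973, 0.0]
contact_force: [-1.1, -1.6, 5.6]
width: 0.0228
```

>>> servo_tool --increments '[{"slide":[0,0,0.002],"spin":0},{"slide":[0,0,0.001],"spin":0},{"slide":[0,0,0],"spin":0}]'

```text
clock: 20.2
position: [0.5754, 0.268, 0.0987]
ee_rot: [0.001, 0.23, 0.973, 0.0]
contact_force: [-2.6, -1.2, 12.2]
width: 0.0229
```

>>> servo_tool --increments '[{"slide":[0,0,0.002],"spin":0},{"slide":[0,0,0],"spin":0}]'

```text
clock: 20.4
position: [0.5754, 0.268, 0.0987]
ee_rot: [0.001, 0.23, 0.973, 0.001]
contact_force: [-5.1, -1.6, 21.3]
width: 0.0223
```

```bash
python3 - <<'E'
from h import *
slide_to([.5746,.2675,.0987]);st=manip.get_state();print(np.round(st['moment'],2))
im=eyes.get_image('wrist');s=eyes.get_image('scene');cv2.imwrite('pics/s19full.png',s);cv2.imwrite('pics/t19.png',eyes.get_image('top'))
a=cv2.resize(s[200:320,290:420],(390,360),interpolation=cv2.INTER_CUBIC);b=cv2.resize(im[115:285,185:380],(390,360),interpolation=cv2.INTER_CUBIC)
cv2.imwrite('pics/c19.png',cv2.hconcat([a,b]))
slide_to([.5746,.2675,.0987])
r,v,_,_=fitheld(im,st,[1.57,-.0,0,-.017])
E
```

```text
pos [0.5754 0.268  0.0987] xhead 153.42 slide [ 0.0005 -0.0009 -0.    ] F [-5.12 -1.56 21.31] w 0.0223 t 20.4 tilt [ 0.003  0.001 -1.   ]
[-0.55  1.22 -0.02]
pos [0.5754 0.268  0.0987] xhead 153.42 slide [ 0.0005 -0.0009 -0.    ] F [-4.93 -0.64 21.64] w 0.0229 t 20.55 tilt [ 0.003  0.001 -1.   ]
cost 1528.1490196078435 mask 17757 theta 90.3 rel [ 0.0012 -0.0005 -0.0154] lowest z 0.0281 foot [0.5744 0.268  0.0283] tip [0.5738 0.2682 0.1383]
```

View pics/c19.png

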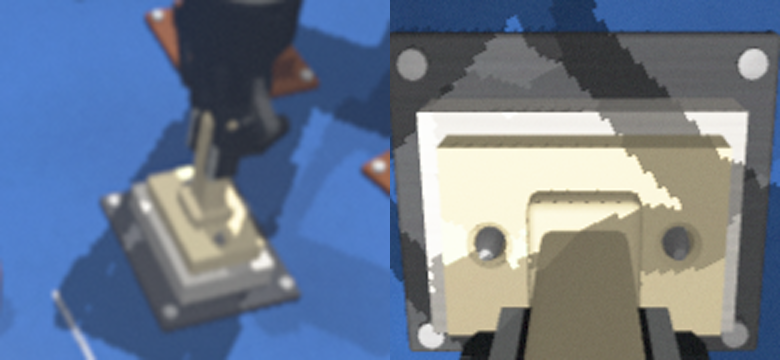

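View pics/t19.png

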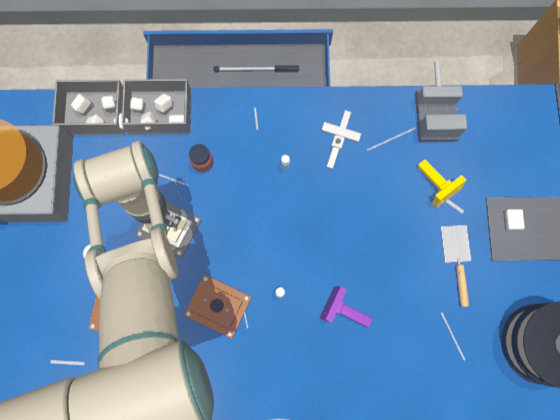

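Dowels show inside both holes, and the hard stop is at 98.7 mm, exactly the predicted flush height. I'll relieve the side load slightly and add some push so it is firmly flush.

>>> servo_tool --increments '[{"slide":[0.0009,-0.0004,0],"spin":0},{"slide":[0,0,0.001],"spin":0},{"slide":[0,0,0],"spin":0}]'

```text
clock: 20.85
position: [0.5754, 0.268, 0.0987]
ee_rot: [0.002, 0.23, 0.973, 0.001]
contact_force: [-4.8, -3.0, 25.6]
width: 0.0226
```

```bash
python3 - <<'E'
from h import *
slide_to([.5746,.2675,.0987]);print(np.round(manip.get_state()['moment'],2))
E
```

```text
pos [0.5754 0.268  0.0987] xhead 153.42 slide [ 0.0005 -0.0008 -0.    ] F [-4.82 -2.99 25.59] w 0.0226 t 20.85 tilt [ 0.005  0.001 -1.   ]
[-0.75  1.35 -0.03]
```

The vertical stop is firm, but some side force and tilt (0.005 rad) came with the push. I'll ease the command sideways, opposite to that load.

>>> servo_tool --increments '[{"slide":[0.0013,-0.0018,0],"spin":0},{"slide":[0,0,0],"spin":0}]'

```text
clock: 21.05
position: [0.5752, 0.2679, 0.0988]
ee_rot: [0.004, 0.23, 0.973, 0.002]
contact_force: [-0.4, -0.9, 23.6]
width: 0.0226
```

```bash
python3 - <<'E'
from h import *
slide_to([.5746,.2675,.0987]);print(np.round(manip.get_state()['moment'],2),toolT()[0][:,2].round(5))
E
```

```text
pos [0.5752 0.2679 0.0988] xhead 153.41 slide [ 0.0003 -0.0006  0.0001] F [-0.39 -0.9  23.59] w 0.0226 t 21.05 tilt [ 0.009  0.003 -1.   ]
[-0.52  0.85  0.03] [ 0.00884  0.00267 -0.99996]
```

That made the tilt worse (0.009 rad), so the side load was what kept it square. I'll reverse and go the other way.

>>> servo_tool --increments '[{"slide":[-0.0015,0.0015,0],"spin":0},{"slide":[-0.0015,0.0015,0],"spin":0},{"slide":[0,0,0],"spin":0}]'

```text
clock: 21.35
position: [0.5755, 0.268, 0.0987]
ee_rot: [0.0, 0.23, 0.973, 0.0]
contact_force: [-8.8, -3.7, 27.6]
width: 0.0229
```

```bash
python3 - <<'E'
from h import *
slide_to([.5746,.2675,.0987]);print(np.round(manip.get_state()['moment'],2),toolT()[0][:,2].round(5))
E
```

```text
pos [0.5755 0.268  0.0987] xhead 153.42 slide [ 0.0005 -0.0009 -0.    ] F [-8.76 -3.75 27.59] w 0.0229 t 21.35 tilt [ 0.001 -0.    -1.   ]
[-0.6   1.68 -0.02] [ 8.1e-04 -7.0e-05 -1.0e+00]
```

>>> servo_tool --increments '[{"slide":[-0.0005,0.0004,0],"spin":0},{"slide":[0,0,0],"spin":0},{"slide":[0,0,0],"spin":0}]'

```text
clock: 21.65
position: [0.5755, 0.268, 0.0987]
ee_rot: [0.0, 0.23, 0.973, -0.0]
contact_force: [-9.7, -4.4, 28.0]
width: 0.0229
```

```bash
python3 - <<'E'
from h import *
slide_to([.5746,.2675,.0987]);print(np.round(manip.get_state()['moment'],2),toolT()[0][:,2].round(5))
im=eyes.get_image('wrist');s=eyes.get_image('scene')
slide_to([.5746,.2675,.0987]);print(np.round(manip.get_state()['moment'],2),toolT()[0][:,2].round(5))
a=cv2.resize(s[230:310,320:400],(390,390),interpolation=cv2.INTER_CUBIC);b=cv2.resize(im[130:285,195:370],(390,345),interpolation=cv2.INTER_CUBIC)
b=cv2.copyMakeBorder(b,0,45,0,0,0);cv2.imwrite('pics/c20.png',cv2.hconcat([a,b]))
E
```

```text
pos [0.5755 0.268  0.0987] xhead 153.42 slide [ 0.0006 -0.0009 -0.    ] F [-9.72 -4.44 28.01] w 0.0229 t 21.65 tilt [ 0. -0. -1.]
[-0.63  1.72  0.05] [ 1.0e-04 -2.5e-04 -1.0e+00]
pos [0.5755 0.268  0.0987] xhead 153.42 slide [ 0.0006 -0.0009 -0.    ] F [-9.9  -4.09 27.9 ] w 0.023 t 21.75 tilt [ 0. -0. -1.]
[-0.66  1.79 -0.02] [ 1.3e-04 -2.3e-04 -1.0e+00]
```

View pics/c20.png

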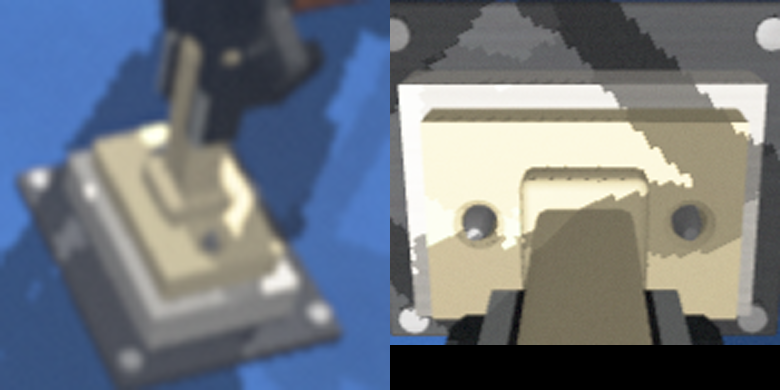

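Tool tilt is now zero and the tool height is exactly 30.0 mm above the height at which I gripped the standing stem. The push is steady, with both dowels in the holes and no visible gap. Handing in.

```bash
python3 -c "
from rig import manip
print(manip.sign_off(), manip.get_state()['clock'])"
```

```text
the job is handed in; nothing more can be done
the job is handed in; nothing more can be done
```

The stem is on the two dowels and pressed down against the fixture. The job was handed in at about 21.8 s of the 58 s allowed, with the stem still gripped at 100 N and pushed with about 28 N.

**What I did:** I gripped the cream stem at the tip, raised it, and let it swing in the jaws with a few jogs. I lowered it to about 83° and opened the jaws, and it settled upright, standing free (89.9°). Then I gripped it again lower down, lifted it, lined up the flange holes with the dowels using the wrist camera, and pressed it home.

**What the last checks showed:**
- **Flush fit:** the tool height was 98.7 mm against 68.7 mm when I gripped the standing stem. That is exactly the fixture's 30 mm, and it met a hard stop there. Tool tilt was about 0.0002 rad, and I saw no gap in the camera crops.
- **Dowels:** both were visible inside the flange holes.
- **Other objects:** the vials, jar, gauge, scraper and look-alikes had not moved in the top view taken after pressing. The arm hid the collar there, but it was in place in a wrist picture just before the press. I took no full view at the very end.

**What went wrong or disagreed:**
- Pressing the leaning stem with about 16 N did not make its flange bed flat, so I let go and it settled by itself.
- After the first press, a sideways correction made the tool tilt worse (to 0.009 rad). I reversed it, and about 10 N of side load against the dowels remains, which keeps the flange square.
- The wrist-camera silhouette fit read heights 2 to 5 mm too low, so I judged flushness from the tool height and the stop instead.

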